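Set the adjustable spanner to the bolt with its thumbwheel

TASK

Stand the loose hex bolt on its head in the open mouth of the strapped-down adjustable spanner, two flats along the jaws, and let go of it. Then roll the spanner's knurled wheel with one fingertip, pressing gently and never pushing the jaw itself, until the jaws hold the upright bolt snugly by two flats. Leave the other things on the table where they are.

Things in the scene. Friction and masses are not known exactly. Their poses are not given: they have to be found in the camera images.
- spanner: Bare steel adjustable spanner strapped on a fixed wooden board 260x125x12 mm. Origin: underside of the board below the knurled wheel; x from handle to mouth, y the way the jaw opens, z up. Board: x -160..100, y -54..70, top z 12 mm. Head and jaws 14 mm thick (z 12..26 mm), straps on the handle up to z 29 mm.
- mouth (a point): Place for the bolt: on the board's top in the mouth, at x 62, y 0, z 12 mm of the spanner, axes as the spanner's. The mouth is open above and at its +x end; its back wall is at spanner x 41 mm. The fixed jaw is a flat face at spanner y = -15 mm, x 41..86 mm, facing +y: a 30 mm bolt head centred at this point touches it with a flat.
- jaw: The moving steel jaw, 18 mm wide in y, 14 mm thick, x 42..86 mm (a foot reaches back to x 19 mm). Origin: in the plane of its gripping face (facing spanner -y), level with the board's underside; axes as the spanner's. Its y in the spanner's frame: 31 mm with the mouth open 46 mm, 15 mm with the mouth at 30 mm. It is moved by the wheel only; the robot must not push it.
- knurl (a joint): Turn of the knurled wheel, rad: 0 = mouth open 46 mm, grows as the jaw closes, 3 mm a radian. Starts at 0.6 to 2.4. Rolling the wheel's top towards the handle (spanner -x) closes the jaw. Its friction is some 0.03 N m (2.5 N at the rim); it stays where it is left. Near 5.3 rad the jaws meet on the 30 mm bolt head; one more full stroke, the fingertip slipping, makes it snug.
- knurl_top (a point): Top of the wheel if unworn: spanner x 0, y 0, z 34 mm (8 mm above the head); axes as the spanner's. Wheel 24 mm diameter, 20 mm long along y, in a 29x23 mm window. Wear lets it sit 0 to 4 mm lower (not measured: feel for it). It does not yield; 8 to 15 N of press rolls and tightens it, over 30 N is too hard. A flat fingertip drawn along x over the top turns it by path / 12 mm.
- bolt: Large steel hex bolt standing on its head, loose, 0.17 to 0.27 kg. Origin: centre of the head's underside, z up along the shank. Head 30 mm across flats (34.6 mm over corners), 14 mm high; two flats face its own +y and -y, the others every 60 degrees. Shank 20 mm in diameter, 14 to 62 mm above the origin: grasp it there from above.
- driver: Yellow screwdriver, 22 x 172 x 28 mm, a bystander; origin at the centre of its underside.
- tape_measure: Yellow and black tape measure, 36 x 77 x 62 mm, a bystander; origin at the centre of its underside.

How it is judged (in metres and radians):
On the way, in this order (a step that is already met when the one before it is completed fails the run):
1. the bolt stands on its head in the mouth, upright and let go (x of bolt in the frame of spanner between 0.054 and 0.076 m and y of bolt in the frame of spanner between -0.003 and 0.016 m and z of bolt in the frame of spanner below 0.0145 m and angle between bolt's own z axis and vertical below 0.08 rad and contact force between the fingers and bolt below 0.1 N), for 0.2 s.
2. the wheel is rolled by the fingertip until the moving jaw meets the bolt's flat (value of joint knurl above 4.8 rad and contact force between jaw and bolt above 3 N), for 0.1 s.
At the end, for the whole second after the job is handed in: The bolt stands at rest, upright (within 0.06 rad), on the board in the mouth, 54 to 76 mm along the spanner's x, one flat within 3 mm of the fixed jaw; the moving jaw presses it with over 3 N, and the wheel reads 4.9 to 5.9 rad (mouth 28.3 to 31.3 mm) (contact force between jaw and bolt above 3 N and value of joint knurl between 4.9 and 5.9 rad and x of bolt in the frame of spanner between 0.054 and 0.076 m and y of bolt in the frame of spanner between -0.003 and 0.002 m and z of bolt in the frame of spanner below 0.0145 m and angle between bolt's own z axis and vertical below 0.06 rad and linear speed of bolt below 0.01 m/s); the robot touches nothing.
It fails at once if the wheel or spanner is pressed with more than 30 N (contact force between the fingers and spanner above 30 N or contact force between the fingers and knurl above 30 N).
It fails at once if the robot pushes the moving jaw itself (over 2 N) (contact force between any of the fingers, the arm and jaw above 2 N).
It fails at once if a bystander (screwdriver, tape measure) is moved more than 30 mm (distance of any of driver, tape_measure from where it was at the start of the episode above 0.03 m).
It also fails if it takes over 72 s, if anything falls off the work surface, if the arm or the gripper's body presses on something with over 40 N, if the wrist force passes 120 N, or if a joint passes its speed limit or range.

ROBOT

A 7-joint arm with a two-finger parallel gripper is mounted at the origin on a cart in front of the work surface, level with it; the furniture and walls round the work are solid. World frame = base frame: x ahead of the robot, y to its left, z up, the work surface at z = 0. Lengths are in m, angles in degrees, forces in N, time in s.
With the tool pointing down it reaches from about 0.4 to 0.85 m from the base axis. Payload 4.5 kg.
Tool frame: the origin (TCP) lies at the very end of the fingers, on their centre line; the grasp point (between the pads) lies grip_point_offset behind it (grip_point_offset is the distance from the TCP to the grasp point, in m); z points along the fingers, x is the direction in which the jaws open and shut, and the axes are right-handed (so a half turn about z gives the same grasp; the last joint's range is limited). The gripper opens to 88 mm and grips with 3 to 60 N. Pads are 18 mm wide; open, the fingers measure 123 mm over their backs; the gripper's body (75 mm by 187 mm) begins 45 mm behind the grasp point.
Start: joints at [75.963, 39.483, -11.15, 89.685, 9.013, 51.709, -12.324], TCP at [0.172, -0.601, 0.239] pointing down, gripper open.
Joint ranges: [-172.22, 172.22], [-26.19, 119.32], [-84.43, 86.54], [7.71, 146.69], [-57.33, 237.33], [2.42, 119.75], [-152.13, 152.13]. Speed limits (degrees/s): [147.25, 147.25, 180, 180, 180, 180, 180].

INTERFACE

Orientations are given as [roll, pitch, yaw] about the fixed x, y, z axes, in that order (R = Rz(yaw) Ry(pitch) Rx(roll)).
In Python, from rig import * gives the robot as it stands.
- The arm moves only by the tool drive_tool, never from a script. Its argument "commands" is a list of rows, each a list of 3 entries, a list of its own where there are three numbers: the shift along the world's x, y, z scaled (see below), then the turn about the world's z scaled (see below), then the opening, from -1 (shut) to 1 (fully open). A call has 1 to 10 rows; each row is the pose to reach, as a shift and turn from the pose measured when the call began; what a row does not reach only later rows make up. The controller multiplies each number of a shift by 500 mm and each number of a turn by 2 rad. A row lasts 1/12 s, in which the tool goes at most 41.7 mm and 7.16 degrees, less where a joint would pass 70% of its speed; a pose out of reach is approached as far as the arm can. A call with a number of a shift or a turn outside -1 to 1 is refused whole. A call with a gripper value outside its range is refused whole. The fingers move at their own pace and stop on an object; "grip_force" is the grip in N (left out, the last holds). Time passes only in rows, so rows that repeat a pose let the fingers close. It gives the time, the measured TCP pose, the force and the opening at its end, in the units of the state.
- get_obs(): the state, without advancing time (a new reading comes with each control period).
- read_camera(name): name is "side" or "top"; returns a dict with "frame" (480x640x3 uint8, red, green, blue), "K" (3x3 intrinsics, pixels), "pose" (4x4, takes a point from camera to world coordinates). Camera axes: x right, y down, z forward; pixel columns grow to the right and rows downward; lengths in m; the calibration is good to about 2 mm. A picture is of the moment at which its call begins. There is no depth.
- sign_off(): hands the job in, once; it reports no verdict.
Trained networks look in the newest picture that a camera, given by its name, has taken for a name from the list of things; names that differ only in an ending like _2 or _b are one class to them, and where a whole thing is asked for, a point or a joint stands for the part that bears it (a point fixed in the world has none). Each returns a list of dicts, best first, with "score" (0 to 1); they miss things now and then, are a little off and sometimes report something else, mostly with a low value. They report only what shows in the picture. A call takes as long as a camera call.
- look_for(camera, name): "at" ([row, column] in pixels, amid what is visible of it).
- regions_of(camera, name): "region" (480x640 bool, what is visible of it) and "at" ([row, column] in pixels, amid what is visible of it).
- pinpoint(camera, name): "at" ([row, column] in pixels: a listed point, or the origin of a listed thing).
The state is a dict: "t": time; "q": joint angles; "qd": joint speeds; "joint_efforts": joint torques, N m; "eef_pos": TCP position; "tool_rot": TCP orientation; "force": force on the tool from outside, world axes, zero at the start; "torque": the same for the moment, N m; "grip_width": finger opening in m.
Only numpy, scipy, OpenCV 4.12 (cv2) and the standard library are available. Lean on these libraries where they do the work, as an engineer would, in place of code of your own. Each camera call takes 0.05 s, during which the arm holds its last target. There are 200 camera calls.

## Working session

There is one attempt and no reset: what is moved stays moved. The work goes in short steps, Python scripts to look and compute and a tool call to move; the robot and the scene stay as the last step left them, time stands still between calls to the robot, and variables do not carry over. Pictures are saved under pics/ and viewed, about 8 in all and at most 12, crops included, and the job is handed in when it is done.

Besides the shell and the picture viewer there is one more tool, called after "Emit:" in YAML: its name, and indented under it one key for each argument. drive_tool: Moves the arm, as the interface text tells. Shifts and turns lie within -1 to 1; 1 stands for 500 mm of shift or 2 rad of turn. Its arguments: {"type":"object","properties":{"commands":{"type":"array","items":{"type":"array"}},"grip_force":{"type":"number"}},"required":["commands"]}

```bash
mkdir -p pics; ls
cat > h.py <<'E'
from rig import *
import numpy as np, cv2
from scipy.spatial.transform import Rotation as R
def px2w(c, at, z):
    K,T=c["K"],c["pose"]; d=T[:3,:3]@np.linalg.inv(K)@np.array([at[1],at[0],1.])
    o=T[:3,3]; return o+d*(z-o[2])/d[2]
def w2px(c,p):
    T=c["pose"]; q=c["K"]@(T[:3,:3].T@(np.asarray(p)-T[:3,3])); return q[:2]/q[2]
def save(c,n): cv2.imwrite("pics/"+n+".png", c["frame"][:,:,::-1])
E
python3 - <<'E'
from h import *
o=get_obs(); print({k:np.round(v,3).tolist() for k,v in o.items()})
zs=dict(spanner=0.0,mouth=.012,jaw=0.0,knurl_top=.034,bolt=0,driver=0,tape_measure=0)
for n in("top","side"):
    c=read_camera(n); save(c,n+"0"); print(n,np.round(c["pose"],3).tolist(),c["K"].round(1).tolist())
    for k,z in zs.items():
        for r in pinpoint(n,k)[:2]: print(n,k,round(r["score"],2),np.round(r["at"],1),px2w(c,r["at"],z).round(4))
E
```

```text
pics
{'t': 0.0, 'q': [75.963, 39.533, -11.144, 89.743, 9.013, 51.71, -12.324], 'qd': [0.118, -0.159, -0.047, 0.024, 0.051, 0.105, 0.009], 'joint_efforts': [0.0, -52.756, -1.266, -15.343, -0.053, 0.007, 0.0], 'eef_pos': [0.172, -0.6, 0.238], 'tool_rot': [179.991, 0.104, -74.022], 'force': [0.779, 0.237, 0.069], 'torque': [-0.041, -0.021, 0.036], 'grip_width': 0.088}
top [[0.017, -0.997, 0.073, 0.387], [-1.0, -0.015, 0.021, 0.15], [-0.02, -0.074, -0.997, 0.971], [0.0, 0.0, 0.0, 1.0]] [[614.3, 0.0, 322.9], [0.0, 614.3, 236.6], [0.0, 0.0, 1.0]]
top mouth 0.9 [196.6 409.7] [0.5228 0.0353 0.012 ]
top jaw 0.84 [230.4 435.5] [ 0.4712 -0.0071  0.    ]
top knurl_top 0.56 [215.1 446.9] [ 0.492  -0.0189  0.034 ]
top bolt 0.94 [196.6 237.9] [0.5206 0.3075 0.    ]
top driver 0.88 [293.6 319.1] [0.3686 0.1751 0.    ]
top tape_measure 0.75 [288.3 181.9] [0.3732 0.3924 0.    ]
side [[0.874, -0.276, 0.399, 0.11], [-0.485, -0.522, 0.701, -0.423], [0.015, -0.807, -0.591, 0.55], [0.0, 0.0, 0.0, 1.0]] [[462.6, 0.0, 320.4], [0.0, 462.6, 236.4], [0.0, 0.0, 1.0]]
side spanner 0.66 [314.5 400.6] [ 0.4925 -0.0216  0.    ]
side mouth 0.63 [289.1 391.5] [0.5068 0.0253 0.012 ]
side mouth 0.53 [314.4 400.1] [ 0.4836 -0.0298  0.012 ]
side knurl_top 0.68 [295.7 407.9] [ 0.5047 -0.0183  0.034 ]
side bolt 0.55 [215.9 319.3] [0.5153 0.2958 0.    ]
side driver 0.93 [266.3 283.2] [0.3753 0.18   0.    ]
side tape_measure 0.9 [211.2 242.8] [0.3775 0.3889 0.    ]
```

Run:
```python
from h import *
a=cv2.imread("pics/top0.png"); b=cv2.imread("pics/side0.png")
A=cv2.resize(a[150:300,370:570],(800,600),interpolation=cv2.INTER_CUBIC); cv2.imwrite("pics/t1.png",A)
B=cv2.resize(a[140:260,180:300],(600,600),interpolation=cv2.INTER_CUBIC); cv2.imwrite("pics/t2.png",B)
```

```text
(no output)
```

View pics/top0.png

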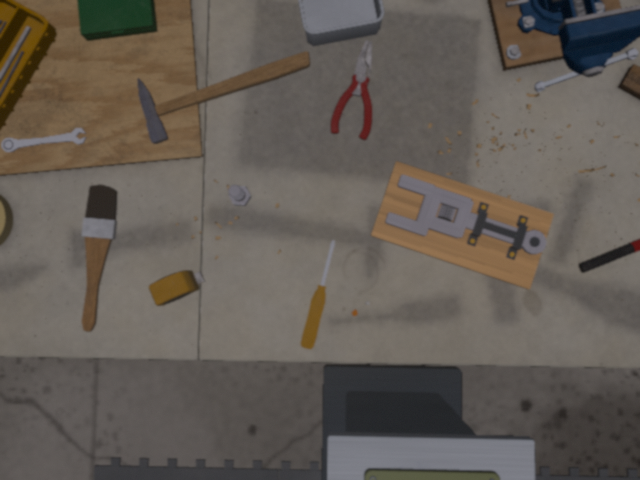

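View pics/t1.png

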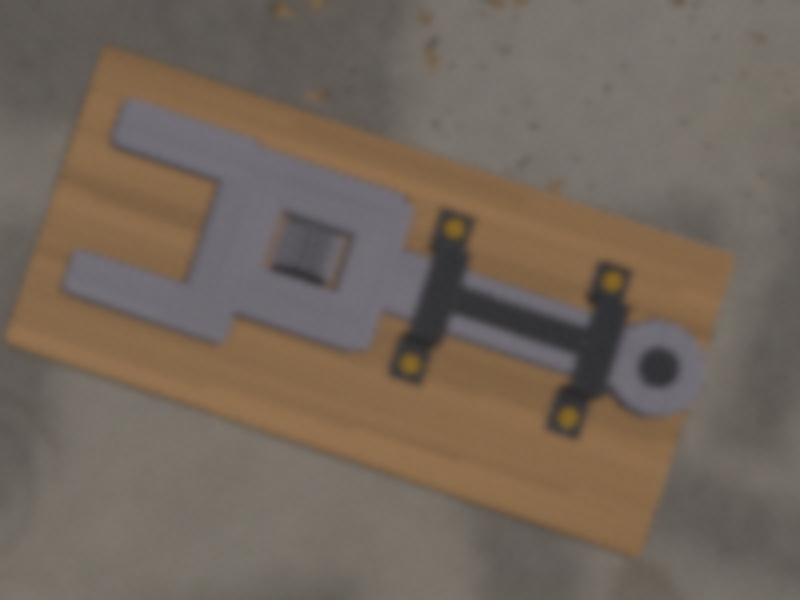

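View pics/t2.png

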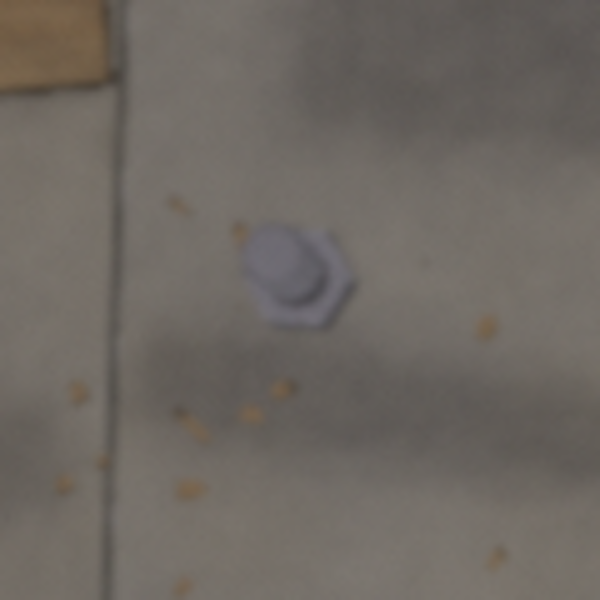

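Top view: the spanner lies with its mouth to image-left (about 405,200). The moving jaw is the lower one, and the wheel is at (447,213). The bolt stands at (240,196) with its flats facing roughly ±x world. Next I'll fit both poses.

```bash
cat >> h.py <<'E'
def hexpts(x,y,yaw,z0):
    a=np.radians(yaw+np.arange(0,360,60)); P=[]   # corners at 0,60.. so flats face +-y
    for z in(z0,z0+.014): P+= [[x+.01732*np.cos(t),y+.01732*np.sin(t),z] for t in a]
    b=np.radians(np.arange(0,360,20)); Q=[[x+.01*np.cos(t),y+.01*np.sin(t),z] for t in b for z in(z0+.014,z0+.062)]
    return np.array(P),np.array(Q)
def render(c,p,z0,S=8):
    m=np.zeros((480*1,640*1),np.uint8); 
    m=np.zeros((480*S,640*S),np.uint8)
    for pts in hexpts(p[0],p[1],p[2],z0):
        px=np.array([w2px(c,q) for q in pts]); h=cv2.convexHull(((px+.5)*S).astype(np.float32)).astype(np.int32); cv2.fillPoly(m,[h],255)
    return cv2.resize(m,(640,480),interpolation=cv2.INTER_AREA)/255.
E
python3 - <<'E'
from h import *
import rig; print([n for n in dir(rig) if not n.startswith('_')], getattr(rig,'grip_point_offset',None))
from scipy.optimize import least_squares, minimize
C={n:read_camera(n) for n in("top","side")}; c=C["top"]
cr=np.array([[107,45],[8,340],[640,555],[733,258]])/4+[370,150]-.5
M=np.array([[.1,-.054],[.1,.07],[-.16,.07],[-.16,-.054]])
W=np.array([px2w(c,[v,u],.012)[:2] for u,v in cr])
f=lambda p:(M@np.array([[np.cos(p[2]),np.sin(p[2])],[-np.sin(p[2]),np.cos(p[2])]])+p[:2]-W).ravel()
s=least_squares(f,[.49,-.02,1.3]); p=s.x; print("spanner",p[:2],np.degrees(p[2]),"res mm",(s.fun*1e3).round(1))
T=lambda q:np.r_[p[0]+np.cos(p[2])*q[0]-np.sin(p[2])*q[1],p[1]+np.sin(p[2])*q[0]+np.cos(p[2])*q[1]]
print("mouth",T((.062,0)),"fixed jaw far end",T((.086,-.015)))
for n in C:
    r=regions_of(n,"bolt")
    if not r: print(n,"none"); continue
    m=r[0]["region"].astype(float); print(n,r[0]["score"],m.sum(),r[0]["at"])
    best=min((minimize(lambda q:np.abs(render(C[n],[q[0],q[1],q[2]*1e3],0,4)-m)[150:260,180:380].sum(),[.5206,.305,y0/1e3],method="Nelder-Mead",options=dict(initial_simplex=[[.5206,.305,y0/1e3],[.526,.305,y0/1e3],[.5206,.31,y0/1e3],[.52,.305,(y0+12)/1e3]],maxiter=60)) for y0 in(0,20,40)),key=lambda s:s.fun)
    print(n,best.x[:2],(best.x[2]*1e3)%60,best.fun)
# edge-free check: grey overlay of the bolt
E
```

```text
['Unreachable', 'get_obs', 'grip_point_offset', 'look_for', 'pinpoint', 'read_camera', 'regions_of', 'sign_off'] 0.0187
spanner [ 0.49767165 -0.0204804 ] 71.912263924356 res mm [ 0.6  1.  -0.1  1.8 -1.2 -0.6  0.7 -2.2]
mouth [0.51692097 0.0384557 ] fixed jaw far end [0.53863106 0.05661258]
top 0.63 375.0 [193.3, 237.4]
top [0.52135608 0.30433271] 29.175800987159427 20.584313725490198
side 0.74 278.0 [203.4, 317.5]
side [0.52191447 0.30433936] 3.930453076774691 70.09019607843136
```

Emit:
drive_tool:
  commands:
    - [[0.3, 0.3, 0], 0, 1]
    - [[0.65, 0.6, 0], 0, 1]
    - [[0.65, 0.6, 0], 0, 1]
    - [[0.65, 0.6, 0], 0, 1]
    - [[0.65, 0.9, 0], 0, 1]
    - [[0.65, 0.9, 0], 0, 1]
    - [[0.65, 0.9, 0], 0, 1]
    - [[0.65, 0.98, 0], 0, 1]
    - [[0.65, 0.98, 0], 0, 1]
    - [[0.65, 0.98, 0], 0, 1]

```text
t: 1.83
eef_pos: [0.4164, -0.2671, 0.239]
tool_rot: [-180.0, -0.0, -74.0]
force: [0.6, 0.4, 0.4]
grip_width: 0.0882
```

Emit:
drive_tool:
  commands:
    - [[0.21, 1, -0.1], -0.148, 1]
    - [[0.21, 1, -0.1], -0.148, 1]
    - [[0.21, 1, -0.1], -0.148, 1]
    - [[0.21, 1, -0.1], -0.148, 1]
    - [[0.21, 1, -0.1], -0.148, 1]
    - [[0.21, 1, -0.1], -0.148, 1]
    - [[0.21, 1, -0.1], -0.148, 1]
    - [[0.21, 1, -0.1], -0.148, 1]
    - [[0.21, 1, -0.1], -0.148, 1]
    - [[0.21, 1, -0.1], -0.148, 1]

```text
t: 2.67
eef_pos: [0.5014, 0.1392, 0.1985]
tool_rot: [-179.9, -0.0, -91.0]
force: [-0.2, -1.0, 0.6]
grip_width: 0.0881
```

Emit:
drive_tool:
  commands:
    - [[0.04, 0.33, -0.1], 0, 1]
    - [[0.04, 0.33, -0.1], 0, 1]
    - [[0.04, 0.33, -0.15], 0, 1]
    - [[0.04, 0.33, -0.15], 0, 1]
    - [[0.04, 0.33, -0.18], 0, 1]
    - [[0.04, 0.33, -0.18], 0, 1]
    - [[0.04, 0.33, -0.18], 0, 1]

```text
t: 3.25
eef_pos: [0.5202, 0.3045, 0.1072]
tool_rot: [179.9, -0.1, -90.9]
force: [0.0, -1.6, 0.3]
grip_width: 0.0881
```

Run:
```python
from h import *
print(get_obs()["eef_pos"],get_obs()["tool_rot"])
c=read_camera("side"); cv2.imwrite("pics/s1.png",cv2.resize(c["frame"][130:270,240:400,::-1],(686,600),interpolation=cv2.INTER_CUBIC))
```

```text
[0.52017161 0.30449245 0.10717761] [ 1.79909688e+02 -1.16074559e-01 -9.08507962e+01]
```

View pics/s1.png

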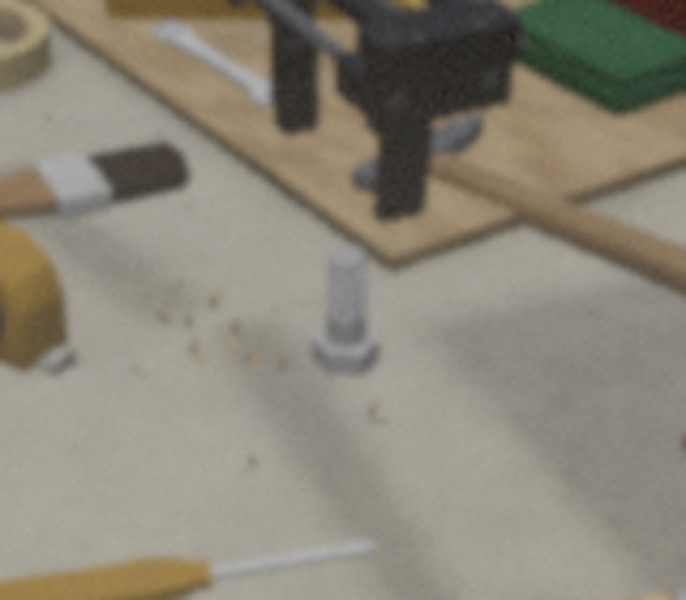

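The side view shows the fingers straddling the bolt (bolt at crop 345,310). I'll descend and grasp.

Emit:
drive_tool:
  commands:
    - [[0.003, 0, -0.08], 0, 1]
    - [[0.003, 0, -0.12], 0, 1]
    - [[0.003, 0, -0.17], 0, 1]
    - [[0.003, 0, -0.17], 0, 1]
    - [[0.003, 0, -0.17], 0, 1]
    - [[0.003, 0, -0.17], 0, -0.4]
    - [[0.003, 0, -0.17], 0, -0.8]
    - [[0.003, 0, -0.17], 0, -1]
    - [[0.003, 0, -0.17], 0, -1]
    - [[0.003, 0, -0.17], 0, -1]
  grip_force: 25

```text
t: 4.13
eef_pos: [0.5233, 0.3032, 0.0244]
tool_rot: [-179.9, -0.1, -91.0]
force: [0.1, 0.4, 0.3]
grip_width: 0.0567
```

Emit:
drive_tool:
  commands:
    - [[0, 0, 0], 0, -1]
    - [[0, 0, 0], 0, -1]
    - [[0, 0, 0], 0, -1]
    - [[0, 0, 0], 0, -1]
    - [[0, 0, 0], 0, -1]

```text
t: 4.55
eef_pos: [0.5233, 0.3032, 0.0243]
tool_rot: [-179.9, -0.1, -91.0]
force: [-0.7, -0.6, 0.4]
grip_width: 0.0235
```

Emit:
drive_tool:
  commands:
    - [[0, 0, 0], 0, -1]
    - [[0, 0, 0], 0, -1]
    - [[0, 0, 0], 0, -1]
    - [[0, 0, 0], 0, -1]

```text
t: 4.88
eef_pos: [0.5233, 0.3034, 0.0242]
tool_rot: [-179.9, -0.1, -91.0]
force: [0.2, 0.2, 0.3]
grip_width: 0.0189
```

Emit:
drive_tool:
  commands:
    - [[0, 0, 0.05], 0, -1]
    - [[0, 0, 0.12], 0, -1]
    - [[0, 0, 0.2], 0, -1]
    - [[0, 0, 0.2], 0, -1]
    - [[0, 0, 0.2], 0, -1]

```text
t: 5.3
eef_pos: [0.5245, 0.3039, 0.1262]
tool_rot: [-179.7, 0.1, -91.0]
force: [0.2, 0.4, -2.9]
grip_width: 0.0191
```

Emit:
drive_tool:
  commands:
    - [[-0.021, -0.525, 0], -0.149, -1]
    - [[-0.021, -0.525, 0], -0.149, -1]
    - [[-0.021, -0.525, 0], -0.149, -1]
    - [[-0.021, -0.525, 0], -0.149, -1]
    - [[-0.021, -0.525, 0], -0.149, -1]
    - [[-0.021, -0.525, 0], -0.149, -1]
    - [[-0.021, -0.525, 0], -0.149, -1]
    - [[-0.021, -0.525, -0.06], -0.149, -1]
    - [[-0.021, -0.525, -0.06], -0.149, -1]
    - [[-0.021, -0.525, -0.06], -0.149, -1]

```text
t: 6.13
eef_pos: [0.5117, 0.0415, 0.0943]
tool_rot: [180.0, -0.1, -108.1]
force: [-0.2, 0.6, -2.1]
grip_width: 0.0191
```

Run:
```python
from h import *
p=[0.49767,-0.02048]; a=np.radians(71.91); Rm=np.array([[np.cos(a),-np.sin(a)],[np.sin(a),np.cos(a)]])
S=lambda w:(Rm.T@(w[:2]-p)*1e3).round(1)
c=read_camera("top")
for n,(u,v),z in[("fix tip(86,-15)",(113,146),.026),("fix root(41,-15)",(220,181),.026),("back/mov(42,jaw)",(187,281),.026),("mov tip(86,jaw)",(75,252),.026),("fix outer tip",(127,100),.026),("win c (0,0)",(310,252),.026)]:
    print(n,S(px2w(c,[v/4+150-.5,u/4+370-.5],z)))
print(get_obs()["eef_pos"],get_obs()["tool_rot"],S(np.array(get_obs()["eef_pos"])))
c=read_camera("side"); cv2.imwrite("pics/s2.png",cv2.resize(c["frame"][200:360,300:500,::-1],(750,600),interpolation=cv2.INTER_CUBIC))
```

```text
fix tip(86,-15) [ 84.5 -13.9]
fix root(41,-15) [ 41.2 -14.3]
back/mov(42,jaw) [40.9 26.7]
mov tip(86,jaw) [85.2 30. ]
fix outer tip [ 85.1 -32.7]
win c (0,0) [-0.2  0.7]
[0.51280007 0.04215258 0.09536425] [-1.79887189e+02  1.16089254e-02 -1.08007803e+02] [64.2  5.1]
```

View pics/s2.png

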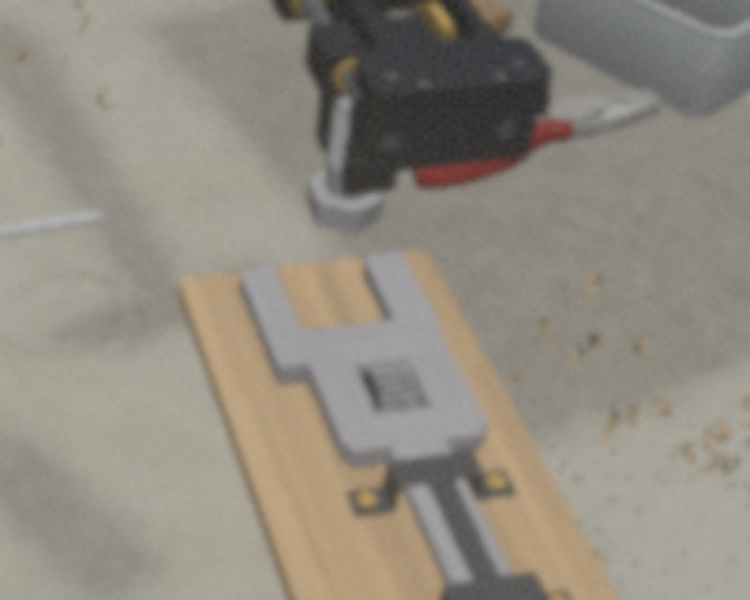

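The bolt hangs above the mouth, with its head at crop (345,205), a bit left of the fingers' centre line. I'll check its in-hand offset numerically.

Run:
```python
from h import *
a=np.radians(71.91); e=np.array(get_obs()["eef_pos"]); c=read_camera("side")
ys=np.array([-np.sin(a),np.cos(a)])
for off in(0,.002,.004):
  for yaw in (72,):
    q=e[:2]+ys*off; P,_=hexpts(q[0],q[1],yaw,e[2]-.0242)
    px=(np.array([w2px(c,t) for t in P])-[300,200]+.5)*3.75
    print(off,"head u",px[:,0].min().round(),px[:,0].max().round(),"v",px[:,1].min().round(),px[:,1].max().round())
```

```text
0 head u 311.0 391.0 v 160.0 232.0
0.002 head u 306.0 387.0 v 160.0 233.0
0.004 head u 302.0 383.0 v 161.0 233.0
```

Emit:
drive_tool:
  commands:
    - [[0.006, -0.002, -0.04], 0, -1]
    - [[0.006, -0.002, -0.08], 0, -1]
    - [[0.006, -0.002, -0.1], 0, -1]
    - [[0.006, -0.002, -0.11], 0, -1]
    - [[0.006, -0.002, -0.116], 0, -1]
    - [[0.006, -0.002, -0.116], 0, -1]
    - [[0.006, -0.002, -0.116], 0, -1]

```text
t: 6.87
eef_pos: [0.5174, 0.0416, 0.0392]
tool_rot: [-179.7, 0.1, -108.0]
force: [-0.1, -0.2, -2.2]
grip_width: 0.0185
```

Emit:
drive_tool:
  commands:
    - [[0, 0, -0.004], 0, -1]
    - [[0, 0, -0.006], 0, -1]
    - [[0, 0, -0.006], 0, -1]

```text
t: 7.12
eef_pos: [0.5176, 0.0417, 0.0365]
tool_rot: [-179.6, 0.1, -108.0]
force: [-0.1, 0.0, -1.8]
grip_width: 0.019
```

Emit:
drive_tool:
  commands:
    - [[0, 0, -0.002], 0, -1]
    - [[0, 0, -0.003], 0, -1]
    - [[0, 0, -0.003], 0, -1]

```text
t: 7.37
eef_pos: [0.5179, 0.0418, 0.0361]
tool_rot: [-179.6, 0.2, -108.0]
force: [-2.1, -0.3, 9.4]
grip_width: 0.0193
```

Emit:
drive_tool:
  commands:
    - [[0, 0, 0.001], 0, -0.2]
    - [[0, 0, 0.001], 0, -0.2]
    - [[0, 0, 0.001], 0, -0.2]
    - [[0, 0, 0.001], 0, -0.2]
    - [[0, 0, 0.001], 0, -0.2]

```text
t: 7.78
eef_pos: [0.5179, 0.0418, 0.0365]
tool_rot: [-179.6, 0.2, -108.0]
force: [0.1, 0.2, -0.6]
grip_width: 0.0355
```

Emit:
drive_tool:
  commands:
    - [[0, 0, 0.04], 0, -0.2]
    - [[0, 0, 0.1], 0, -0.2]
    - [[0, 0, 0.16], 0, -0.2]
    - [[0, 0, 0.16], 0, -0.2]
    - [[-0.04, -0.12, 0.16], 0, -1]
    - [[-0.04, -0.24, 0.16], 0, -1]
    - [[-0.04, -0.24, 0.16], 0, -1]

```text
t: 8.37
eef_pos: [0.4971, -0.0791, 0.1163]
tool_rot: [-179.6, 0.1, -107.8]
force: [1.6, -0.4, -0.6]
grip_width: 0.0176
```

Run:
```python
from h import *
print(get_obs()["eef_pos"],get_obs()["grip_width"])
c=read_camera("side"); A=cv2.resize(c["frame"][230:350,330:490,::-1],(800,600),interpolation=cv2.INTER_CUBIC);cv2.imwrite("pics/s3.png",A)
r=pinpoint("side","bolt"); 
p=[0.49767,-0.02048]; a=np.radians(71.91); Rm=np.array([[np.cos(a),-np.sin(a)],[np.sin(a),np.cos(a)]])
for q in r[:2]: print(q["score"],(Rm.T@(px2w(c,q["at"],.012)[:2]-p)*1e3).round(1))
```

```text
[ 0.49714709 -0.07909152  0.11625996] 0.01759060197339672
0.77 [73.2  2.7]
```

View pics/s3.png

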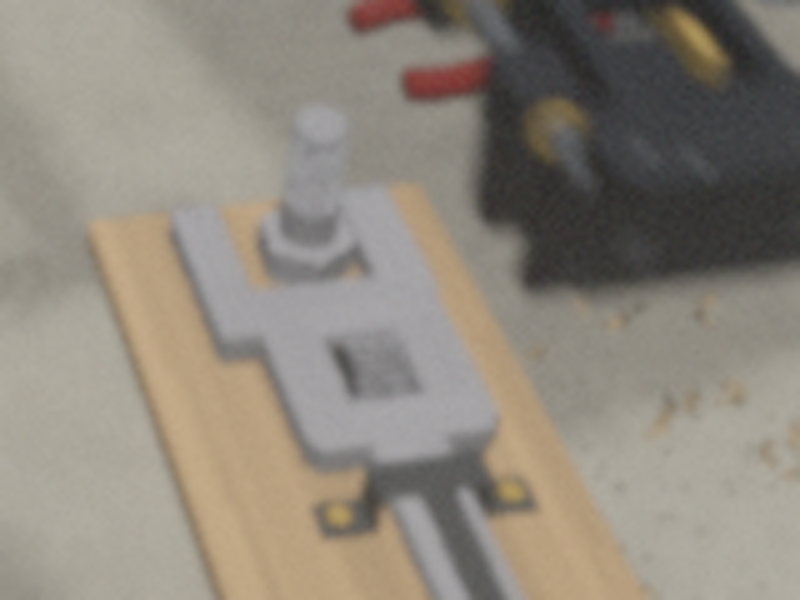

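Emit:
drive_tool:
  commands:
    - [[0.008, 0.142, -0.05], 0, -1]
    - [[0.008, 0.142, -0.09], 0, -1]
    - [[0.008, 0.142, -0.13], 0, -1]
    - [[0.008, 0.142, -0.13], 0, -1]
    - [[0.008, 0.142, -0.13], 0, -1]
    - [[0.008, 0.142, -0.13], 0, -1]
  grip_force: 20

```text
t: 8.97
eef_pos: [0.5002, -0.0172, 0.0518]
tool_rot: [-179.5, -0.2, -108.8]
force: [-0.2, -0.9, -0.3]
grip_width: -0.0001
```

Run:
```python
from h import *
o=get_obs(); print(o["eef_pos"],o["grip_width"],o["force"])
p=np.array([0.49767,-0.02048]); a=np.radians(71.91); Rm=np.array([[np.cos(a),-np.sin(a)],[np.sin(a),np.cos(a)]])
print("tcp in spanner",Rm.T@(np.array(o["eef_pos"])[:2]-p)*1e3)
c=read_camera("side")
for x in(.062,.066,.070):
    q=p+Rm@[x,.0027]; P,Q=hexpts(q[0],q[1],71.9,.012)
    for n,pts in(("head",P),("shank",Q)):
        px=(np.array([w2px(c,t) for t in pts])-[330,230]+.5)*5; print(x,n,px.min(0).round(),px.max(0).round())
```

```text
[ 0.5002317  -0.01721872  0.0517914 ] -6.458365443775377e-05 [-0.22735909 -0.87707389 -0.26915714]
tcp in spanner [ 3.89550591 -1.42241204]
0.062 head [255. 204.] [358. 300.]
0.062 shank [279. 108.] [354. 256.]
0.066 head [252. 197.] [354. 292.]
0.066 shank [275. 101.] [350. 248.]
0.07 head [248. 189.] [350. 285.]
0.07 shank [272.  94.] [346. 240.]
```

Emit:
drive_tool:
  commands:
    - [[0.002, 0.018, -0.01], 0.005, -1]
    - [[0.002, 0.018, -0.02], 0.005, -1]
    - [[0.002, 0.018, -0.022], 0.005, -1]
    - [[0.002, 0.018, -0.022], 0.005, -1]
    - [[0.002, 0.018, -0.022], 0.005, -1]

```text
t: 9.43
eef_pos: [0.5015, -0.0086, 0.0412]
tool_rot: [-179.5, -0.2, -108.3]
force: [1.0, -1.1, -0.8]
grip_width: 0.0005
```

Emit:
drive_tool:
  commands:
    - [[0, 0, -0.004], 0, -1]
    - [[0, 0, -0.008], 0, -1]
    - [[0, 0, -0.012], 0, -1]
    - [[0, 0, -0.012], 0, -1]

```text
t: 9.77
eef_pos: [0.5013, -0.0086, 0.0348]
tool_rot: [-179.5, -0.2, -108.3]
force: [-0.3, 0.4, -0.1]
grip_width: 0.0002
```

Emit:
drive_tool:
  commands:
    - [[0, 0, -0.002], 0, -1]
    - [[0, 0, -0.002], 0, -1]

```text
t: 9.93
eef_pos: [0.5012, -0.0087, 0.0336]
tool_rot: [-179.5, -0.2, -108.3]
force: [-1.0, 0.2, -0.2]
grip_width: 0.0004
```

Emit:
drive_tool:
  commands:
    - [[0, 0, -0.002], 0, -1]
    - [[0, 0, -0.002], 0, -1]

```text
t: 10.1
eef_pos: [0.5011, -0.0086, 0.0325]
tool_rot: [-179.5, -0.2, -108.3]
force: [0.0, -0.6, 0.1]
grip_width: 0.0007
```

Emit:
drive_tool:
  commands:
    - [[0, 0, -0.002], 0, -1]
    - [[0, 0, -0.002], 0, -1]

```text
t: 10.27
eef_pos: [0.5011, -0.0087, 0.0314]
tool_rot: [-179.5, -0.2, -108.3]
force: [-0.2, -0.5, -0.2]
grip_width: 0.0004
```

Emit:
drive_tool:
  commands:
    - [[0, 0, -0.0015], 0, -1]
    - [[0, 0, -0.0015], 0, -1]

```text
t: 10.43
eef_pos: [0.5011, -0.0087, 0.0308]
tool_rot: [-179.5, -0.2, -108.3]
force: [0.3, 0.4, 4.2]
grip_width: 0.0002
```

Emit:
drive_tool:
  commands:
    - [[0, 0, -0.001], 0, -1]
    - [[0, 0, -0.001], 0, -1]

```text
t: 10.6
eef_pos: [0.5011, -0.0087, 0.0307]
tool_rot: [-179.5, -0.2, -108.3]
force: [-0.3, 1.3, 5.9]
grip_width: 0.0005
```

Emit:
drive_tool:
  commands:
    - [[0, 0, -0.002], 0, -1]
    - [[0, 0, -0.002], 0, -1]

```text
t: 10.77
eef_pos: [0.5012, -0.0084, 0.0305]
tool_rot: [-179.5, -0.2, -108.3]
force: [-0.5, 0.6, 10.4]
grip_width: 0.0005
```

Emit:
drive_tool:
  commands:
    - [[-0.0016, -0.0048, -0.002], 0, -1]
    - [[-0.0031, -0.0095, -0.002], 0, -1]
    - [[-0.0047, -0.0143, -0.002], 0, -1]
    - [[-0.0062, -0.019, -0.002], 0, -1]
    - [[-0.0078, -0.0238, -0.002], 0, -1]

```text
t: 11.18
eef_pos: [0.4984, -0.0172, 0.0311]
tool_rot: [-179.4, 0.1, -108.1]
force: [-1.7, 6.6, 19.3]
grip_width: 0.0008
```

Emit:
drive_tool:
  commands:
    - [[-0.0016, -0.0048, -0.001], 0, -1]
    - [[-0.0031, -0.0095, -0.001], 0, -1]
    - [[-0.0047, -0.0143, -0.001], 0, -1]
    - [[-0.0062, -0.019, -0.001], 0, -1]
    - [[-0.0078, -0.0238, -0.001], 0, -1]

```text
t: 11.6
eef_pos: [0.4954, -0.0274, 0.0313]
tool_rot: [-179.3, 0.2, -107.9]
force: [0.5, 4.9, 11.1]
grip_width: 0.0005
```

Emit:
drive_tool:
  commands:
    - [[-0.0016, -0.0048, -0.001], 0, -1]
    - [[-0.0031, -0.0095, -0.001], 0, -1]
    - [[-0.0044, -0.0135, -0.001], 0, -1]

```text
t: 11.85
eef_pos: [0.4934, -0.0341, 0.0308]
tool_rot: [-179.3, 0.2, -107.9]
force: [0.7, 0.9, -0.2]
grip_width: 0.0002
```

Emit:
drive_tool:
  commands:
    - [[0, 0, 0.01], 0, -1]
    - [[0, 0, 0.02], 0, -1]
    - [[0.0155, 0.0475, 0.02], 0, -1]
    - [[0.0155, 0.0475, 0.02], 0, -1]
    - [[0.0155, 0.0475, 0.02], 0, -1]

```text
t: 12.27
eef_pos: [0.5017, -0.0091, 0.041]
tool_rot: [-179.3, 0.3, -107.8]
force: [-0.6, -0.6, -0.1]
grip_width: 0.0005
```

Run:
```python
from h import *
o=get_obs(); print(o["eef_pos"],o["tool_rot"])
p=np.array([0.49767,-0.02048]); a=np.radians(71.91); Rm=np.array([[np.cos(a),-np.sin(a)],[np.sin(a),np.cos(a)]])
print("tcp in spanner",Rm.T@(np.array(o["eef_pos"])[:2]-p)*1e3)
c=read_camera("side"); A=cv2.resize(c["frame"][230:350,330:490,::-1],(800,600),interpolation=cv2.INTER_CUBIC);cv2.imwrite("pics/s4.png",A)
```

```text
[ 0.50170436 -0.00906182  0.04104898] [-179.25280481    0.29430403 -107.78867611]
tcp in spanner [12.10649447 -0.28947819]
```

View pics/s4.png

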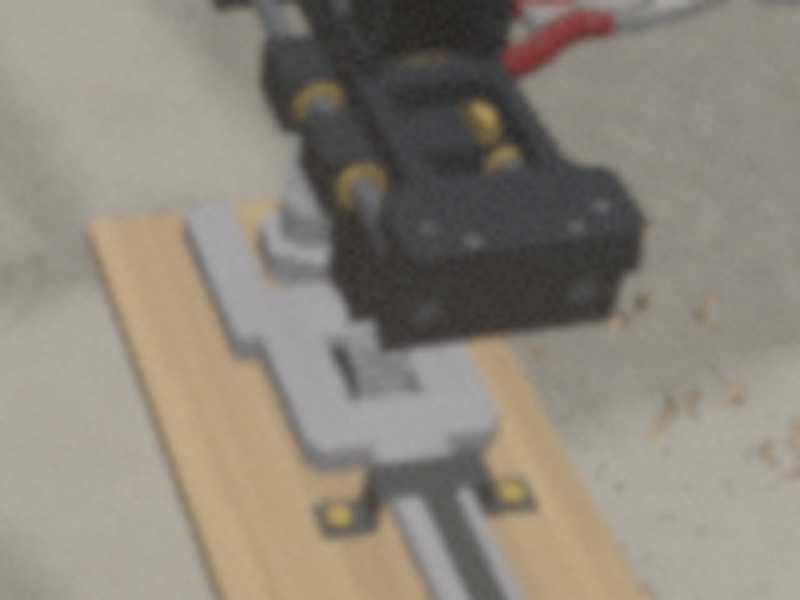

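The moving jaw's tip went from crop u 172 to 187, so it closed about 5 mm. Contact is lost near x −13, so I'll repeat the stroke from +12 to −11.

Emit:
drive_tool:
  commands:
    - [[0, 0, -0.01], 0, -1]
    - [[0, 0, -0.018], 0, -1]
    - [[0, 0, -0.02], 0, -1]
    - [[0, 0, -0.021], 0, -1]

```text
t: 12.65
eef_pos: [0.5008, -0.0112, 0.031]
tool_rot: [-179.3, 0.2, -108.0]
force: [-1.4, 0.2, 18.2]
grip_width: 0.0004
```

Emit:
drive_tool:
  commands:
    - [[0, 0, -0.001], 0, -1]
    - [[0, 0, -0.001], 0, -1]

```text
t: 12.82
eef_pos: [0.5008, -0.0113, 0.0312]
tool_rot: [-179.3, 0.2, -108.0]
force: [-0.9, 1.4, 12.5]
grip_width: 0.0008
```

Emit:
drive_tool:
  commands:
    - [[-0.0016, -0.0048, -0.001], 0, -1]
    - [[-0.0031, -0.0095, -0.001], 0, -1]
    - [[-0.0047, -0.0143, -0.001], 0, -1]
    - [[-0.0062, -0.019, -0.001], 0, -1]
    - [[-0.0078, -0.0238, -0.001], 0, -1]

```text
t: 13.23
eef_pos: [0.4975, -0.0216, 0.0313]
tool_rot: [-179.2, 0.4, -107.9]
force: [-0.3, 5.0, 12.0]
grip_width: 0.0004
```

Emit:
drive_tool:
  commands:
    - [[-0.0016, -0.0048, -0.001], 0, -1]
    - [[-0.0031, -0.0095, -0.001], 0, -1]
    - [[-0.0047, -0.0143, -0.001], 0, -1]
    - [[-0.0054, -0.0165, -0.001], 0, -1]

```text
t: 13.57
eef_pos: [0.4951, -0.0288, 0.0312]
tool_rot: [-179.2, 0.5, -107.8]
force: [1.0, 2.7, 8.4]
grip_width: 0.0005
```

Emit:
drive_tool:
  commands:
    - [[0, 0, 0.01], 0, -1]
    - [[0, 0, 0.015], 0, -1]
    - [[0.0155, 0.046, 0.015], 0, -1]
    - [[0.0155, 0.046, 0.015], 0, -1]
    - [[0.0155, 0.046, 0.015], 0, -1]

```text
t: 13.98
eef_pos: [0.5032, -0.0049, 0.0386]
tool_rot: [-179.2, 0.5, -107.7]
force: [0.1, -0.6, -0.9]
grip_width: 0.0005
```

Emit:
drive_tool:
  commands:
    - [[-0.002, -0.006, -0.006], 0, -1]
    - [[-0.002, -0.006, -0.012], 0, -1]
    - [[-0.002, -0.006, -0.014], 0, -1]
    - [[-0.002, -0.006, -0.0155], 0, -1]

```text
t: 14.32
eef_pos: [0.5015, -0.0091, 0.0308]
tool_rot: [-179.2, 0.5, -107.8]
force: [-1.5, 0.0, 10.6]
grip_width: 0.0005
```

Emit:
drive_tool:
  commands:
    - [[0, 0, -0.0015], 0, -1]
    - [[0, 0, -0.0015], 0, -1]

```text
t: 14.48
eef_pos: [0.5015, -0.0092, 0.0307]
tool_rot: [-179.2, 0.5, -107.8]
force: [-0.5, 1.6, 10.8]
grip_width: 0.0005
```

Emit:
drive_tool:
  commands:
    - [[-0.0016, -0.0048, -0.001], 0, -1]
    - [[-0.0031, -0.0095, -0.001], 0, -1]
    - [[-0.0047, -0.0143, -0.001], 0, -1]
    - [[-0.0062, -0.019, -0.001], 0, -1]
    - [[-0.0078, -0.0238, -0.001], 0, -1]

```text
t: 14.9
eef_pos: [0.4983, -0.0191, 0.0313]
tool_rot: [-179.1, 0.7, -107.7]
force: [-0.8, 5.5, 12.4]
grip_width: 0.0005
```

Emit:
drive_tool:
  commands:
    - [[-0.0016, -0.0048, -0.001], 0, -1]
    - [[-0.0031, -0.0095, -0.001], 0, -1]
    - [[-0.0047, -0.0143, -0.001], 0, -1]
    - [[-0.0062, -0.019, -0.001], 0, -1]

```text
t: 15.23
eef_pos: [0.4966, -0.0273, 0.0313]
tool_rot: [-179.0, 0.8, -107.6]
force: [1.1, 3.8, 7.9]
grip_width: 0.0008
```

Emit:
drive_tool:
  commands:
    - [[0, 0, 0.01], 0, -1]
    - [[0, 0, 0.015], 0, -1]
    - [[0.012, 0.038, 0.1], 0, -1]
    - [[0, -0.1, 0.2], 0, -1]
    - [[0, -0.2, 0.2], 0, -1]
    - [[0, -0.2, 0.2], 0, -1]

```text
t: 15.73
eef_pos: [0.4971, -0.1218, 0.1308]
tool_rot: [-178.9, 0.8, -107.4]
force: [1.2, -0.6, 0.4]
grip_width: 0.0003
```

Run:
```python
from h import *
print(get_obs()["eef_pos"])
c=read_camera("side"); A=cv2.resize(c["frame"][230:350,330:490,::-1],(800,600),interpolation=cv2.INTER_CUBIC);cv2.imwrite("pics/s5.png",A)
```

```text
[ 0.49706259 -0.12176923  0.13077617]
```

View pics/s5.png

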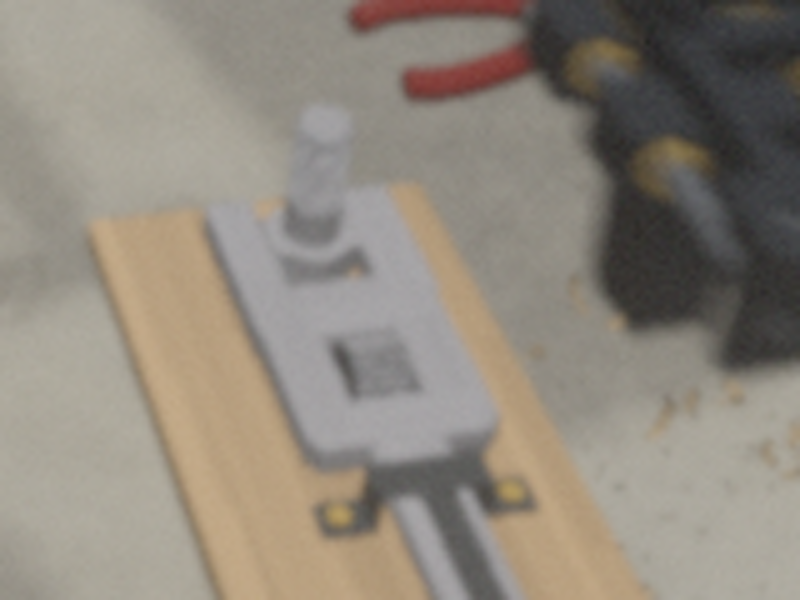

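The jaw's tip is now at crop u 207 and the mouth looks closed onto the head. Now the snugging strokes.

Emit:
drive_tool:
  commands:
    - [[0.009, 0.225, -0.07], -0.006, -1]
    - [[0.009, 0.225, -0.12], -0.006, -1]
    - [[0.009, 0.225, -0.16], -0.006, -1]
    - [[0.009, 0.225, -0.175], -0.006, -1]
    - [[0.009, 0.225, -0.175], -0.006, -1]
    - [[0.009, 0.225, -0.175], -0.006, -1]
    - [[0.009, 0.225, -0.175], -0.006, -1]

```text
t: 16.37
eef_pos: [0.5012, -0.0242, 0.046]
tool_rot: [-178.5, 0.3, -109.2]
force: [0.4, -0.1, 0.2]
grip_width: 0.0005
```

Emit:
drive_tool:
  commands:
    - [[0.002, 0.03, -0.01], 0.008, -1]
    - [[0.002, 0.03, -0.016], 0.008, -1]
    - [[0.002, 0.03, -0.022], 0.008, -1]
    - [[0.002, 0.03, -0.026], 0.008, -1]
    - [[0.002, 0.03, -0.026], 0.008, -1]

```text
t: 16.78
eef_pos: [0.5021, -0.0104, 0.0331]
tool_rot: [-178.5, 0.3, -108.4]
force: [0.6, -0.9, 0.6]
grip_width: 0.0007
```

Emit:
drive_tool:
  commands:
    - [[-0.001, 0.001, -0.003], 0, -1]
    - [[-0.001, 0.001, -0.005], 0, -1]
    - [[-0.001, 0.001, -0.005], 0, -1]

```text
t: 17.03
eef_pos: [0.5019, -0.0104, 0.0312]
tool_rot: [-178.5, 0.3, -108.4]
force: [-0.3, 0.1, 5.7]
grip_width: 0.0005
```

Emit:
drive_tool:
  commands:
    - [[0, 0, -0.0015], 0, -1]
    - [[0, 0, -0.0015], 0, -1]

```text
t: 17.2
eef_pos: [0.5019, -0.0105, 0.0311]
tool_rot: [-178.5, 0.3, -108.4]
force: [-1.5, 0.2, 8.2]
grip_width: 0.0005
```

Emit:
drive_tool:
  commands:
    - [[-0.0016, -0.0048, -0.0015], 0, -1]
    - [[-0.0031, -0.0095, -0.0015], 0, -1]
    - [[-0.0047, -0.0143, -0.0015], 0, -1]
    - [[-0.0062, -0.019, -0.0015], 0, -1]
    - [[-0.0078, -0.0238, -0.0015], 0, -1]

```text
t: 17.62
eef_pos: [0.5002, -0.02, 0.0314]
tool_rot: [-178.2, 0.6, -108.3]
force: [0.7, 4.1, 7.3]
grip_width: 0.0008
```

Emit:
drive_tool:
  commands:
    - [[-0.0016, -0.0048, -0.001], 0, -1]
    - [[-0.0031, -0.0095, -0.001], 0, -1]
    - [[-0.0047, -0.0143, -0.001], 0, -1]
    - [[-0.0062, -0.019, -0.001], 0, -1]

```text
t: 17.95
eef_pos: [0.4983, -0.0288, 0.0314]
tool_rot: [-178.1, 0.7, -108.2]
force: [0.9, 4.5, 6.2]
grip_width: 0.0006
```

Emit:
drive_tool:
  commands:
    - [[0, 0, 0.008], 0, -1]
    - [[0, 0, 0.012], 0, -1]
    - [[0.008, 0.041, 0.012], 0, -1]
    - [[0.008, 0.041, 0.012], 0, -1]
    - [[0.008, 0.041, 0.012], 0, -1]
    - [[0.008, 0.041, 0.004], 0, -1]
    - [[0.008, 0.041, 0.002], 0, -1]

```text
t: 18.53
eef_pos: [0.5017, -0.0095, 0.0319]
tool_rot: [-178.2, 0.6, -108.3]
force: [-0.3, -0.6, -0.2]
grip_width: 0.0004
```

Emit:
drive_tool:
  commands:
    - [[0, 0, -0.002], 0, -1]
    - [[0, 0, -0.003], 0, -1]
    - [[0, 0, -0.003], 0, -1]

```text
t: 18.78
eef_pos: [0.5018, -0.0094, 0.0309]
tool_rot: [-178.1, 0.6, -108.3]
force: [-1.5, 2.1, 9.0]
grip_width: 0.0003
```

Emit:
drive_tool:
  commands:
    - [[-0.0016, -0.0048, -0.0023], 0, -1]
    - [[-0.0031, -0.0095, -0.0023], 0, -1]
    - [[-0.0047, -0.0143, -0.0023], 0, -1]
    - [[-0.0062, -0.019, -0.0023], 0, -1]

```text
t: 19.12
eef_pos: [0.5007, -0.013, 0.0312]
tool_rot: [-178.0, 1.1, -107.9]
force: [0.5, 14.0, 19.4]
grip_width: 0.0006
```

Emit:
drive_tool:
  commands:
    - [[-0.0016, -0.0048, -0.002], 0, -1]
    - [[-0.0031, -0.0095, -0.002], 0, -1]
    - [[-0.0047, -0.0143, -0.002], 0, -1]

```text
t: 19.37
eef_pos: [0.5005, -0.0171, 0.0314]
tool_rot: [-177.8, 1.4, -107.7]
force: [2.2, 6.9, 11.8]
grip_width: 0.0006
```

Emit:
drive_tool:
  commands:
    - [[-0.0016, -0.0048, -0.002], 0, -1]
    - [[-0.0031, -0.0095, -0.002], 0, -1]
    - [[-0.004, -0.012, -0.002], 0, -1]

```text
t: 19.62
eef_pos: [0.5001, -0.0211, 0.0314]
tool_rot: [-177.6, 1.7, -107.6]
force: [0.9, 6.0, 9.6]
grip_width: 0.0004
```

Tangential force reached 14 N at 19 N press, with the finger slipping, so the jaws are snug. I'll lift off and check.

Emit:
drive_tool:
  commands:
    - [[0, 0, 0.02], 0, -1]
    - [[0, 0, 0.08], 0, -1]
    - [[0, -0.1, 0.18], 0, -1]
    - [[0, -0.2, 0.2], 0, -1]
    - [[0, -0.25, 0.2], 0, -1]
    - [[0, -0.25, 0.2], 0, -1]
    - [[0, -0.25, 0.2], 0, -1]

```text
t: 20.2
eef_pos: [0.4994, -0.1537, 0.133]
tool_rot: [-177.4, 1.4, -108.2]
force: [0.3, -0.6, -1.4]
grip_width: 0.0005
```

Run:
```python
from h import *
print(get_obs()["eef_pos"])
c=read_camera("side"); t=read_camera("top")
A=cv2.resize(c["frame"][230:310,340:440,::-1],(750,600),interpolation=cv2.INTER_CUBIC);cv2.imwrite("pics/s6.png",A)
B=cv2.resize(t["frame"][165:245,370:470,::-1],(750,600),interpolation=cv2.INTER_CUBIC);cv2.imwrite("pics/t6.png",B)
```

```text
[ 0.49943588 -0.15365369  0.13296828]
```

View pics/s6.png

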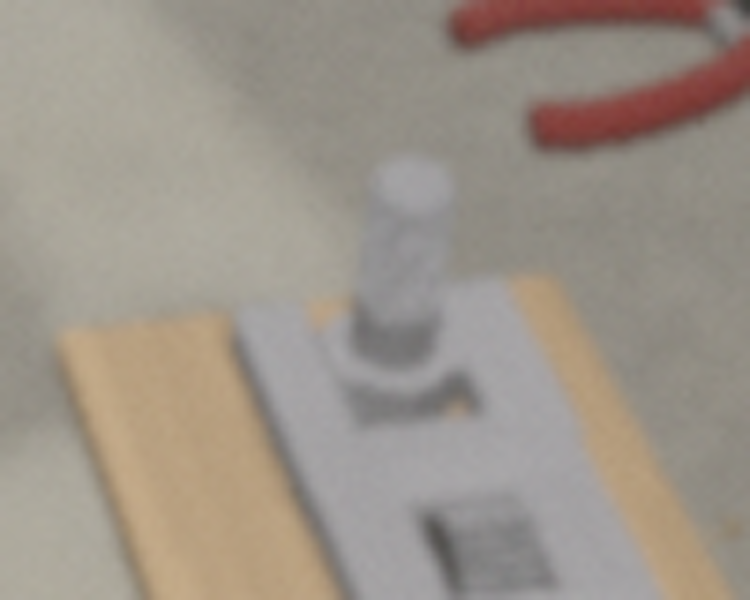

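View pics/t6.png

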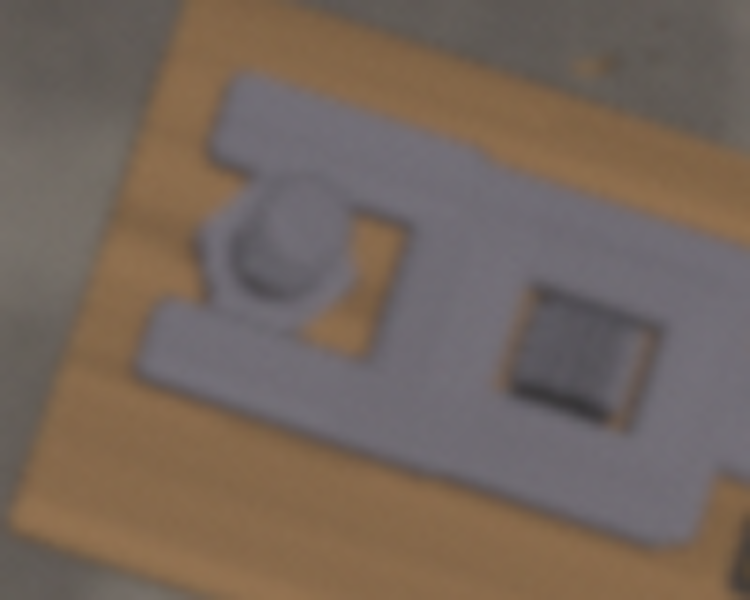

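```bash
python3 -c "
from rig import *
print(get_obs()['t'],get_obs()['force']); print(sign_off())"
```

```text
20.3 [ 0.16040672  0.01759392 -0.42382557]
the job is handed in; nothing more can be done
None
```

The bolt is standing upright on its head in the spanner's mouth, and the jaws are closed on two of its flats. I handed the job in at about 20 s. No verdict is reported, so I can't confirm it passed.

- **Placing:** I set the bolt down at about x 66, y 3 mm in the spanner's frame and let go of it.
- **Rolling:** Feeling for the wheel, I found its top about 3 mm low. Three strokes with the closed fingertips shut the jaw on the head, and two more tightened it.
- **Snugness:** On the last stroke the fingertip slipped, with 14 N sideways at 19 N of press. That shows the jaw was held, but I couldn't read the jaw-to-bolt force or the wheel angle directly.
- **Last pictures:** Both cameras show the bolt upright, with a flat against each jaw. The robot is clear of everything.

**Checks that disagreed or went over:**
- **Press on the wheel:** It reached 18 to 19 N a few times, above the advised 8 to 15 N but below the 30 N limit.
- **Bolt position:** After I placed the bolt, one `pinpoint` reading put it at x 73 mm. The gripper position and a model overlay gave 66 to 68 mm, and the final top view about 65 mm. All are within the 54 to 76 mm range.
- **Gripper tilt:** The tool tilted about 2 to 3° while rolling the wheel.
- **Bystanders:** I did not measure the screwdriver or tape measure again at the end; the arm never went near either of them at table height.

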